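# Hang the tin scoop in the rim notch of the cobalt jar

### The arm

A 6-joint arm with a two-finger parallel gripper is mounted at the origin on the work surface. World frame = base frame: x ahead of the robot, y to its left, z up, the work surface at z = 0. Lengths are in m, angles in rad, forces in N, time in s.
With the tool pointing down it reaches from about 0.3 to 0.875 m from the base axis. Payload 6.4 kg.
Tool frame: the origin (TCP) lies on the centre line of the jaws, within the pads' length; the fingertips stand 8 mm ahead of it and the grasp point (between the pads) lies 11 mm behind it (r.tcp_to_tips is the distance from the TCP to the fingertips, in m); z points along the fingers, y is the line along which they close (so a half turn about z gives the same grasp; the last joint's range is limited). The gripper opens to 85 mm and grips with 20 to 120 N. Pads are 22 mm wide; open, the fingers measure 114 mm over their backs; the gripper's body (76 mm by 85 mm) begins 54 mm behind the grasp point. The pads swing forward as they close: fully open they stand 13 mm farther back than shut.
Start: joints at [-1.504, 0.181, 1.607, -0, 1.354, -0.206], TCP at [0.155, -0.554, 0.239] pointing down, gripper open.
Joint ranges: [-2.99, 2.99], [-0.89, 2.07], [0.3, 2.58], [-1.14, 4.28], [0, 2.63], [-3.12, 3.12]. Speed limits (rad/s): [2.57, 2.57, 3.01, 3.14, 3.14, 3.14].

### API

Orientations are given as [roll, pitch, yaw] about the fixed x, y, z axes, in that order (R = Rz(yaw) Ry(pitch) Rx(roll)).
In Python, from workcell import r gives the robot as it stands. The module is installed in compiled form; this text tells all that it offers.
- The arm moves only by the tool jog_arm, never from a script. Its argument "motion" is a list of rows, each an object with "delta_pos": the shift along the tool's x, y, z in m, a list of three; "roll": the turn about the tool's z in degrees; "claw": the closure, from 0 (fully open) to 1 (shut). In form: [{"delta_pos": [x, y, z], "roll": roll, "claw": claw}, ...]. A call has 1 to 12 rows; each row is the pose to reach, as a shift and turn from the pose commanded when the call began, along the tool's axes at that moment; what a row does not reach only later rows make up. A row lasts 1/12 s, in which the tool goes at most 41.7 mm and 7.16 degrees, less where a joint would pass 70% of its speed; a pose out of reach is approached as far as the arm can. A call with a gripper value outside its range is refused whole. The fingers move at their own pace and stop on an object; the grip force is fixed at half the most. Time passes only in rows, so rows that repeat a pose let the fingers close. It gives the time, the measured TCP pose, the force, the opening and the grip force at its end, in the units of the state.
- r.observe(): the state, without advancing time (a new reading comes with each control period).
- r.get_image(name): name is "scene" or "top" or "wrist"; returns a dict with "frame" (400x640x3 uint8, red, green, blue), "fovy" (degrees; the focal length in pixels is half the picture's height over the tangent of half this angle, whatever the lens; pixels are square), "cx", "cy" (the principal point, pixels), "xyz" and "orientation" of the camera in the world. Camera axes: x right, y down, z forward; pixel columns grow to the right and rows downward; lengths in m; the calibration is good to about 2 mm. A picture is of the moment at which its call begins. There is no depth.
- r.hand_in(): hands the job in; it is judged then, once.
The state is a dict: "time": time; "joints": joint angles; "qd": joint speeds; "joint_efforts": joint torques, N m; "position": TCP position; "tcp_rot": TCP orientation; "force": force on the tool from outside, world axes, zero at the start; "torque": the same for the moment, N m; "opening": opening from 0.0 (shut) to 1.0 (fully open); "finger_force": force on a finger pad.
Only numpy, scipy, OpenCV 4.12 (cv2) and the standard library are available. Lean on these libraries where they do the work, as an engineer would, in place of code of your own. Each camera call takes 0.05 s, during which the arm holds its last target. There are 200 camera calls.

### The job

Pick up the tin measuring scoop and hang it in the cobalt glass jar: hook its bent lip over the steel rail on the jar's rim with the cup inside the jar, and slide it gently along the rail until the lip drops into the rail's notch. Keep hold of it until it sits fully down in the notch, then let go and leave it hanging there; go gently, the glass must not take a hard push (more than 25 N), and leave the other things on the sill where they are.

Things in the scene. Friction and masses are not known exactly. Their poses are not given: they have to be found in the camera images.
- jar: Open cobalt-blue glass jar, fixed to the sill. Origin: centre of its underside. 92 mm along its x, 172 along y, 112 high; walls and floor 6 thick. On the rim of its +x wall (far from the robot) sits a steel rail, 130 mm long along the jar's y, 8 wide, its flat top 123 above the jar's underside, with one square notch midway along it, 24 wide (y), 8 deep (floor at 115).
- rim_mid (a point): Middle of the glass rim of the jar's +x wall, under the rail: 43 mm to +x and 112 mm above the jar's origin; jar axes. The rail may have been pushed up to 20 mm either way along y: the notch centre lies at y = -20 to +20 mm from here, not reported, to be seen or felt for. The rail sticks: under 150 N it stays. From y = -45 to +45 mm there is always rail (flat top or notch).
- scoop_grip (a point): Centre of the upright wooden grip on top of the tin scoop: 14 mm thick along the scoop's x, 24 wide along y, 48 high. The scoop, about 130 g, stands loose on its cup, 162 high, z up; this point is 138 above the cup's underside. The cup (48 wide, 36 high) has its axis 34 mm to the -x side. Hung with its axes parallel to the jar's, it has its cup inside the jar.
- scoop_lip (a point): Middle of the underside of the crown (3 mm thick) of the scoop's bent lip, 38 mm below scoop_grip, same axes. The lip, 20 mm wide along y, forms a slot open downwards, 14 wide along x, centred here: at -x the flat 3 mm stem that runs down to the cup, at +x the 3 mm turned-down tongue, 11 long from here, then 5 more flared outwards. A neck 14 wide, 11 high joins crown and grip.
- salt_pig: Bystander, loose: white porcelain salt pig, 112 wide, 113 high (mm). Origin: centre of its underside.
- bell_timer: Bystander, loose: brass bell-shaped kitchen timer, 76 wide, 80 high (mm). Origin: centre of its underside.
- egg_timer: Bystander, loose: round steel egg timer, 52 wide, 52 high (mm). Origin: centre of its underside.
- pepper_mill: Bystander, loose: dark wooden pepper mill, 56 wide, 138 high (mm). Origin: centre of its underside.
- spice_jar: Bystander, loose: small spice jar with steel cap, 48 wide, 90 high (mm). Origin: centre of its underside.
- egg_cup: Bystander, loose: blue egg cup, 50 wide, 50 high (mm). Origin: centre of its underside.
- soap_dish: Bystander, loose: terracotta soap dish, 90 x 130, 25 high (mm). Origin: centre of its underside.
- scoop: The whole tin measuring scoop (bare tin cup, flat stem, bent lip, wooden grip). Origin: centre of the cup's underside; z up, x from the cup towards the lip's slot (34 mm away).
Things that resemble listed ones, but are neither listed nor needed, are in the scene too. What is meant by the jar is not turquoise, and is the larger of those in its own colour. What is shaped like the scoop but blue is not meant.

How it is judged:
On the way, in this order (a step that is already met when the one before it is completed fails the run):
1. the scoop is lifted off the sill, more than 0.16 m up at its lip (height (world z) of scoop_lip above 0.16 m and contact force between the fingers and scoop above 0.5 N), for 0.1 s.
2. still held, the scoop's lip sits down in the rail's notch with the cup inside the jar (x of scoop_lip in the frame of jar between 0.036 and 0.05 m and y of scoop_lip in the frame of jar between -0.026 and 0.026 m and z of scoop_lip in the frame of jar between 0.111 and 0.1185 m and angle between scoop_lip's own z axis and vertical below 0.15 rad and x of scoop in the frame of jar below 0.03 m and angle between the x axis of scoop_lip and the x axis of jar, either way round below 0.25 rad and contact force between the fingers and scoop above 0.5 N), for 0.2 s.
At the end, for the whole second after the job is handed in: Released and at rest, the scoop hangs with its lip down in the notch: lip underside 111 to 118.5 mm above the jar's underside, within 7 mm of the rail's middle plane and 26 mm of the wall's middle, upright within 0.15 rad, turned to the jar within 0.25 rad, cup inside (x of scoop_lip in the frame of jar between 0.036 and 0.05 m and y of scoop_lip in the frame of jar between -0.026 and 0.026 m and z of scoop_lip in the frame of jar between 0.111 and 0.1185 m and angle between scoop_lip's own z axis and vertical below 0.15 rad and x of scoop in the frame of jar below 0.03 m and angle between the x axis of scoop_lip and the x axis of jar, either way round below 0.25 rad and contact force between scoop and jar above 0.2 N and linear speed of scoop below 0.03 m/s and contact force between the fingers and scoop below 0.1 N); the robot touches nothing.
It fails at once if the scoop is pushed against the jar or its rail with more than 25 N (contact force between scoop and jar above 25 N).
It fails at once if the robot itself pushes on the jar with more than 25 N (contact force between the arm and jar above 25 N).
It fails at once if the fingers push on the jar with more than 25 N (contact force between the fingers and jar above 25 N).
It fails at once if another thing on the sill is moved by more than 20 mm (distance of any of salt_pig, bell_timer, egg_timer, pepper_mill, spice_jar, egg_cup, soap_dish from where it was at the start of the episode above 0.02 m).
It also fails if it takes over 64 s, if anything falls off the work surface, if the arm or the gripper's body presses on something with over 40 N, if the wrist force passes 120 N, or if a joint passes its speed limit or range.

## Working session

There is one attempt and no reset: what is moved stays moved. The work goes in short steps, Python scripts to look and compute and a tool call to move; the robot and the scene stay as the last step left them, time stands still between calls to the robot, and variables do not carry over. Pictures are saved under pics/ and viewed, at most 13 in all, crops included, and the job is handed in when it is done.

Besides the shell and the picture viewer there is one more tool, called by a JSON object that holds its "method" and its "body". jog_arm: Moves the arm, as the interface text tells. Its arguments: {"type":"object","properties":{"motion":{"type":"array","items":{"type":"object","properties":{"delta_pos":{"type":"array","items":{"type":"number"}},"roll":{"type":"number"},"claw":{"type":"number"}}}}},"required":["motion"]}

```bash
mkdir -p pics; cat > h.py <<'E'
import numpy as np, cv2, pickle
from scipy.spatial.transform import Rotation as R
def grab(r,n,tag):
    d=r.get_image(n); cv2.imwrite(f'pics/{tag}.png',d['frame'][:,:,::-1]); pickle.dump(d,open(f'pics/{tag}.pkl','wb')); return d
def load(tag): return pickle.load(open(f'pics/{tag}.pkl','rb'))
def foc(d): return d['frame'].shape[0]/2/np.tan(np.radians(d['fovy'])/2)
def rot(d):
    o=np.array(d['orientation']); return o if o.shape==(3,3) else R.from_euler('xyz',o).as_matrix()
def ray(d,u,v):
    w=rot(d)@np.array([(u-d['cx'])/foc(d),(v-d['cy'])/foc(d),1]); return np.array(d['xyz']),w
def plane(d,u,v,z):
    o,w=ray(d,u,v); return o+w*(z-o[2])/w[2]
def proj(d,p):
    c=rot(d).T@(np.array(p)-d['xyz']); return np.array([d['cx'],d['cy']])+foc(d)*c[:2]/c[2]
def tri(d1,p1,d2,p2):
    o1,a=ray(d1,*p1);o2,b=ray(d2,*p2)
    t=np.linalg.lstsq(np.c_[a,-b],o2-o1,rcond=None)[0]
    x,y=o1+a*t[0],o2+b*t[1]; return (x+y)/2,np.linalg.norm(x-y)
E
python3 - <<'E'
from workcell import r
from h import *
for n in('scene','top','wrist'):
    d=grab(r,n,n+'0'); print(n,d['fovy'],d['cx'],d['cy'],d['xyz'],d['orientation'])
print(r.observe(), r.tcp_to_tips)
E
```

```text
scene 55.91717392254856 323.53727790315577 204.06049517578583 [1.15292659 0.59119425 0.9728337 ] [-2.36448392  0.00750618  2.3399218 ]
top 54.69069111552967 316.61768692190304 198.86610707335205 [ 0.38542312 -0.02629003  1.10665901] [-2.95048484  0.01706015 -1.56062328]
wrist 64.45236357105863 324.3953103188628 195.95551357514395 [ 0.22629369 -0.53347476  0.37401344] [ 2.84779533e+00  2.44323054e-03 -1.29731481e+00]
{'time': 0.15, 'joints': array([-1.50428719e+00,  1.81400341e-01,  1.60773479e+00, -3.35048283e-05,
        1.35378218e+00, -2.06283133e-01]), 'qd': array([-0.00079421, -0.00318178, -0.00476194,  0.00035357,  0.00046036,
       -0.00116448]), 'joint_efforts': array([ 7.69680701e-04, -4.45260930e+01, -3.51690602e+01, -2.57297361e-04,
        5.85293194e-03, -6.48819579e-06]), 'position': array([ 0.15490708, -0.55333586,  0.23859529]), 'tcp_rot': array([-3.14028938e+00, -2.39305072e-04,  2.72799349e-01]), 'force': array([0.22526367, 0.00689606, 0.47721879]), 'torque': array([-0.00679894, -0.05102979,  0.03756137]), 'finger_force': 0.0, 'opening': 1.0018290015556555} 0.008
```

View pics/scene0.png

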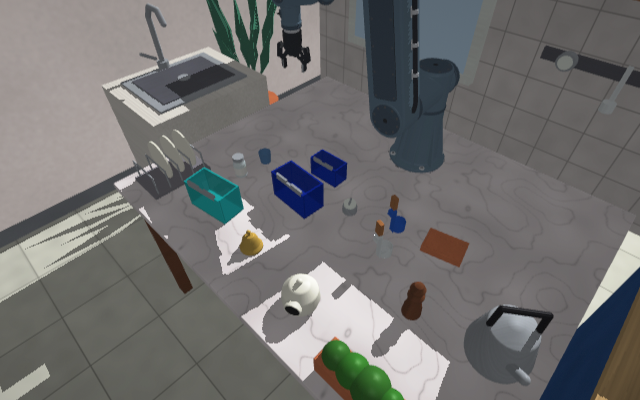

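View pics/top0.png

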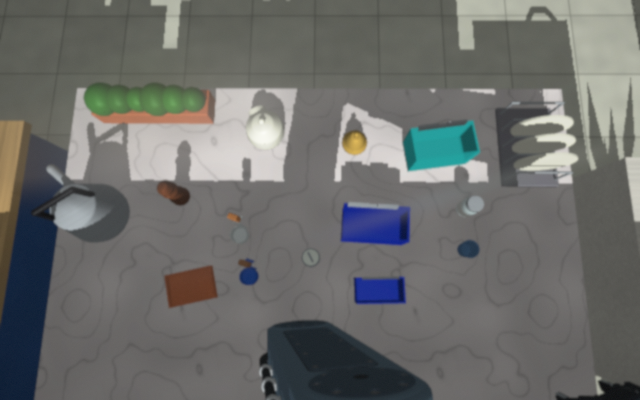

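Both views show the same candidates.
- **Jar:** the large cobalt one (scene 298,190; top 376,223) fits the description. The small cobalt one (scene 328,167; top 380,290) and the turquoise one (scene 213,195; top 441,146) do not.
- **Scoop:** the bare tin one (scene 380,240; top 236,228) fits. The blue one (scene 397,215; top 248,270) does not.

Next I'll check both choices in one close crop.

```bash
python3 - <<'E'
from h import *
s=load('scene0')['frame'][:,:,::-1]; t=load('top0')['frame'][:,:,::-1]
f=lambda im,x,y,w,h,k:cv2.resize(im[y:y+h,x:x+w],(w*k,h*k),interpolation=cv2.INTER_CUBIC)
a=np.hstack([f(s,260,145,80,75,5),f(s,350,180,80,75,5)])
b=np.hstack([f(t,335,195,80,44,5),f(t,205,205,80,44,5)])
cv2.imwrite('pics/crop1.png',np.vstack([a,b]))
E
```

```text
(no output)
```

View pics/crop1.png

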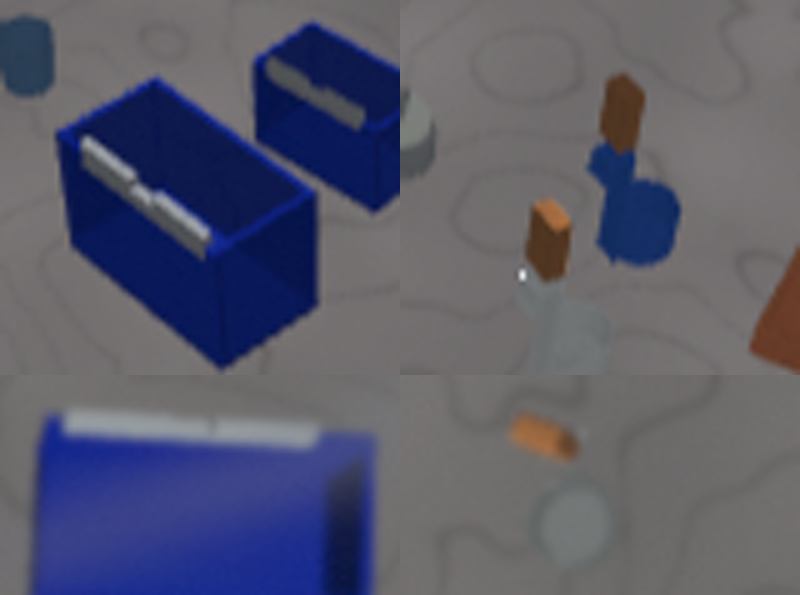

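The crop confirms both choices: the large cobalt jar has a rail with a notch near its middle, at about scene (288.6,183) and top (377,205). The tin scoop has its orange grip top at scene (369,222) and top (231,217).

```bash
python3 - <<'E'
from h import *
s=load('scene0');t=load('top0')
S=lambda x,y:(260+x/5,145+y/5); S2=lambda x,y:(350+(x-400)/5,180+y/5)
T=lambda x,y:(335+x/5,195+(y-375)/5); T2=lambda x,y:(205+(x-400)/5,205+(y-375)/5)
p=lambda *a:print(*[np.round(x,4) for x in a])
for c in[(60,133),(156,78),(316,193),(221,247)]: p('rim scene',plane(s,*S(*c),.112)[:2])
for c in[(48,413),(374,435)]: p('rim top',plane(t,*T(*c),.112)[:2])
for c in[(84,138),(212,235),(143,190)]: p('rail scene',plane(s,*S(*c),.123)[:2])
for c in[(62,412),(318,427),(212,425)]: p('rail top',plane(t,*T(*c),.123)[:2])
p('grip scene',plane(s,*S2(551,214),.162)[:2]);
# top-view grip mask
for nm,d in(('t',t),('s',s)):
    im=d['frame'].astype(int); m=((im[:,:,0]-im[:,:,2])>50).astype(np.uint8)
    n,l,st,ce=cv2.connectedComponentsWithStats(m)
    for i in range(1,n):
        if st[i,4]>20: p(nm,st[i],ce[i],plane(d,*ce[i],.15)[:2])
p('cup top',plane(t,*T2(573,523),.036)[:2])
# jar masks
for nm,d in(('t',t),('s',s)):
    im=d['frame'].astype(int); m=((im[:,:,2]-im[:,:,0]>60)&(im[:,:,2]-im[:,:,1]>60)).astype(np.uint8)
    cs,_=cv2.findContours(m,0,1)
    for c in cs:
        if cv2.contourArea(c)>500: p(nm,cv2.approxPolyDP(c,3,True)[:,0].tolist())
E
```

```text
Traceback (most recent call last):
numpy._core._exceptions._UFuncNoLoopError: ufunc 'multiply' did not contain a loop with signature matching types (dtype('<U9'), dtype('float64')) -> None
```

```bash
cat > m1.py <<'E'
from h import *
s=load('scene0');t=load('top0')
S=lambda x,y:(260+x/5,145+y/5); S2=lambda x,y:(350+(x-400)/5,180+y/5)
T=lambda x,y:(335+x/5,195+(y-375)/5); T2=lambda x,y:(205+(x-400)/5,205+(y-375)/5)
p=lambda n,*a:print(n,*[np.round(x,4) for x in a])
for c in[(60,133),(156,78),(316,193),(221,247)]: p('rim scene',plane(s,*S(*c),.112)[:2])
for c in[(48,413),(374,435)]: p('rim top',plane(t,*T(*c),.112)[:2])
for c in[(84,138),(212,235),(143,190)]: p('rail scene',plane(s,*S(*c),.123)[:2])
for c in[(62,412),(318,427),(212,425)]: p('rail top',plane(t,*T(*c),.123)[:2])
p('grip scene',plane(s,*S2(551,214),.162)[:2]);
for nm,d in(('t',t),('s',s)):
    im=d['frame'].astype(int); m=((im[:,:,0]-im[:,:,2])>50).astype(np.uint8)
    n,l,st,ce=cv2.connectedComponentsWithStats(m)
    for i in range(1,n):
        if 20<st[i,4]<300: p(nm,st[i],ce[i],plane(d,*ce[i],.15)[:2])
p('cup top',plane(t,*T2(573,523),.036)[:2])
E
python3 m1.py
```

```text
rim scene [ 0.5591 -0.2442]
rim scene [ 0.4713 -0.2404]
rim scene [ 0.48   -0.0707]
rim scene [ 0.5609 -0.0794]
rim top [ 0.5683 -0.0806]
rim top [ 0.5578 -0.2497]
rail scene [ 0.5587 -0.2174]
rail scene [ 0.5647 -0.0832]
rail scene [ 0.5664 -0.1483]
rail top [ 0.5668 -0.0872]
rail top [ 0.5599 -0.2187]
rail top [ 0.5606 -0.1643]
grip scene [0.526  0.2025]
t [160 187  14  11  78] [165.8333 192.8846] [0.5832 0.3758]
t [227 213  12   8  62] [232.6613 216.8871] [0.5229 0.2019]
s [268  91  11  14 100] [272.2   97.17] [ 0.268  -0.5782]
s [377 220   7   7  30] [380.1333 222.7   ] [0.5166 0.1964]
s [415 282  11  10  49] [420.2857 285.3878] [0.614  0.4004]
s [595 394  13   6  46] [600.0435 397.413 ] [0.5838 0.8111]
cup top [0.4897 0.2072]
```

{"method": "jog_arm", "body": {"motion": [{"delta_pos": [0.44,-0.29,-0.02],"roll": 18.5,"claw": 0},{"delta_pos": [0.44,-0.29,-0.02],"roll": 18.5,"claw": 0},{"delta_pos": [0.44,-0.29,-0.02],"roll": 18.5,"claw": 0},{"delta_pos": [0.44,-0.29,-0.02],"roll": 18.5,"claw": 0},{"delta_pos": [0.44,-0.29,-0.02],"roll": 18.5,"claw": 0},{"delta_pos": [0.44,-0.29,-0.02],"roll": 18.5,"claw": 0},{"delta_pos": [0.44,-0.29,-0.02],"roll": 18.5,"claw": 0},{"delta_pos": [0.44,-0.29,-0.02],"roll": 18.5,"claw": 0},{"delta_pos": [0.44,-0.29,-0.02],"roll": 18.5,"claw": 0},{"delta_pos": [0.44,-0.29,-0.02],"roll": 18.5,"claw": 0},{"delta_pos": [0.44,-0.29,-0.02],"roll": 18.5,"claw": 0},{"delta_pos": [0.44,-0.29,-0.02],"roll": 18.5,"claw": 0}]}}

```text
time: 1.15
position: [0.4833, -0.1748, 0.2583]
tcp_rot: [3.141, -0.0, -0.05]
force: [0.7, -1.1, -0.0]
opening: 0.993
finger_force: 0.0
```

```bash
python3 - <<'E'
from workcell import r
from h import *
d=grab(r,'wrist','w1'); print(d['xyz'],d['orientation']); o=r.observe(); print(o['time'],o['position'],o['tcp_rot'],o['qd'].max())
E
```

```text
[ 0.55729727 -0.17852428  0.39381756] [ 2.84721046e+00  1.03926382e-03 -1.62015677e+00]
1.2 [ 0.48719093 -0.16914621  0.25876327] [-3.13804748 -0.00353513 -0.04541455] 0.040681280242458935
```

View pics/w1.png

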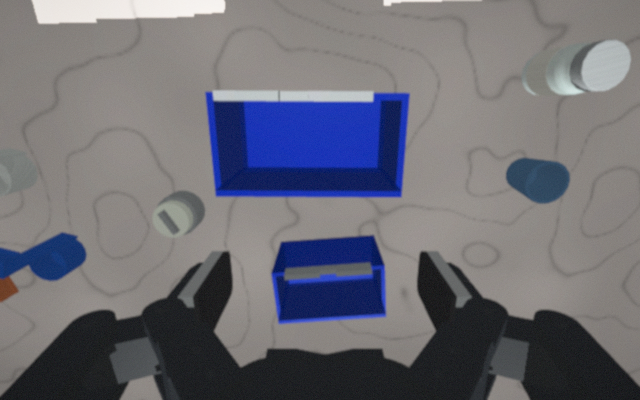

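The wrist view shows the large jar with its rail from (213,96) to (374,97). The thin dark line at (279,96) is the notch's +y side wall, 12 mm from the rail's middle, so the notch is midway as stated. Now I'll measure it with masks.

```bash
cat > m2.py <<'E'
from h import *
import sys
d=load(sys.argv[1])
im=d['frame'].astype(int); sub=im[60:240,180:430]
m=((sub[:,:,2]-sub[:,:,0]>45)&(sub[:,:,2]-sub[:,:,1]>45)).astype(np.uint8)
rl=((sub.min(2)>150)).astype(np.uint8)
off=np.array([180,60])
n,l,st,ce=cv2.connectedComponentsWithStats(m|rl); k=1+st[1:,4].argmax()
c=cv2.findContours((l==k).astype(np.uint8),0,1)[0]; c=max(c,key=cv2.contourArea)
print('jar rim poly',[(q.tolist(),np.round(plane(d,*q,.112)[:2],4)) for q in cv2.approxPolyDP(c,4,True)[:,0]+off])
n,l,st,ce=cv2.connectedComponentsWithStats(rl,connectivity=8)
for i in range(1,n):
    if st[i,4]>60:
        print('rail',st[i,:4]+[180,60,0,0],st[i,4])
        ys,xs=np.where(l==i)
        for w,f in(('top row',np.min),('bot row',np.max)):
            P=[(x,f(ys[xs==x])+(-.5 if f is np.min else .5)) for x in range(xs.min()+5,xs.max()-5,1)]
            a,b=np.polyfit(*np.array(P).T,1); 
            for x in(xs.min()-.5,xs.max()+.5): print(w,x+180,np.round(plane(d,x+180,a*x+b+60,.123)[:2],4))
E
python3 m2.py w1
```

```text
jar rim poly [([205, 93], array([ 0.5678, -0.0777])), ([216, 196], array([ 0.4769, -0.0735])), ([401, 196], array([ 0.4684, -0.245 ])), ([408, 93], array([ 0.5593, -0.249 ])), ([280, 90], array([ 0.567 , -0.1412])), ([279, 101], array([ 0.5582, -0.1396])), ([277, 90], array([ 0.5671, -0.1387]))]
rail [213  89  66  12] 697
top row 212.5 [ 0.5697 -0.0881]
top row 278.5 [ 0.5671 -0.1415]
bot row 212.5 [ 0.5616 -0.0869]
bot row 278.5 [ 0.5586 -0.1407]
rail [280  90  94  11] 1025
top row 279.5 [ 0.567  -0.1423]
top row 373.5 [ 0.5633 -0.2183]
bot row 279.5 [ 0.5585 -0.1416]
bot row 373.5 [ 0.5548 -0.2183]
```

{"method": "jog_arm", "body": {"motion": [{"delta_pos": [-0.007,-0.375,0],"roll": 5,"claw": 0},{"delta_pos": [-0.007,-0.375,0],"roll": 5,"claw": 0},{"delta_pos": [-0.007,-0.375,0],"roll": 5,"claw": 0},{"delta_pos": [-0.007,-0.375,0],"roll": 5,"claw": 0},{"delta_pos": [-0.007,-0.375,0],"roll": 5,"claw": 0},{"delta_pos": [-0.007,-0.375,0],"roll": 5,"claw": 0},{"delta_pos": [-0.007,-0.375,0],"roll": 5,"claw": 0},{"delta_pos": [-0.007,-0.375,0],"roll": 5,"claw": 0},{"delta_pos": [-0.007,-0.375,0],"roll": 5,"claw": 0},{"delta_pos": [-0.007,-0.375,0],"roll": 5,"claw": 0},{"delta_pos": [-0.007,-0.375,0],"roll": 5,"claw": 0},{"delta_pos": [-0.007,-0.375,0],"roll": 5,"claw": 0}]}}

```text
time: 2.2
position: [0.4938, 0.1979, 0.2578]
tcp_rot: [3.141, 0.001, -0.136]
force: [-0.3, -0.2, -0.3]
opening: 1.0
finger_force: 0.0
```

```bash
python3 - <<'E'
from workcell import r
from h import *
d=grab(r,'wrist','w2'); o=r.observe(); print(o['time'],o['position'],o['tcp_rot'],abs(o['qd']).max())
f=d['frame'][60:260,200:440,::-1]; cv2.imwrite('pics/w2c.png',cv2.resize(f,(720,600),interpolation=cv2.INTER_CUBIC))
E
```

```text
2.25 [0.49405936 0.19722648 0.25791478] [ 3.14091449e+00  5.54683426e-04 -1.37879122e-01] 0.021523786579545314
```

View pics/w2c.png

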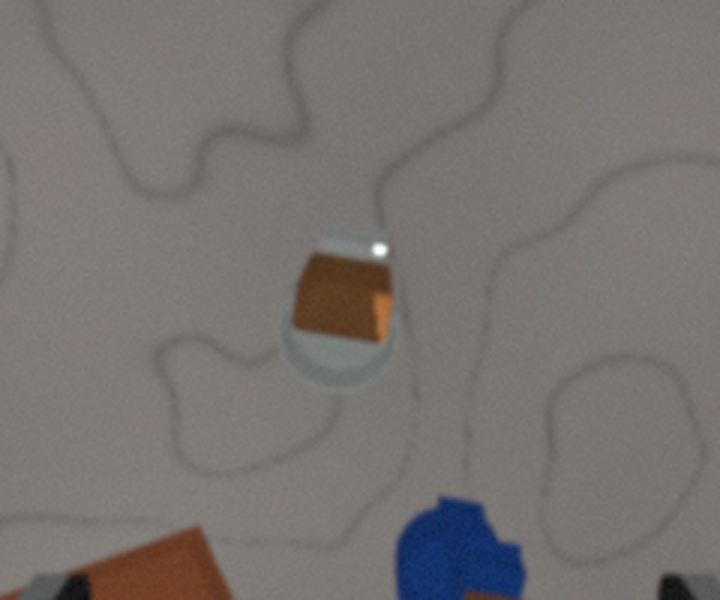

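The crop shows the tin scoop's grip. Its top-face corners are near crop (293,327), (380,342) and (392,290), the tongue is at (320–390, 228–240), and the cup lies below. The scoop is turned about 0.17 rad clockwise from the tool.

```bash
python3 - <<'E'
from h import *
d=load('w2');t=load('top0');s=load('scene0'); W=lambda x,y:(200+(x+.5)/3-.5,60+(y+.5)/3-.5)
P=[plane(d,*W(*c),.162)[:2] for c in[(293,327),(380,342),(392,290),(305,277)]]
print(np.round(P,4),[round(float(np.linalg.norm(P[i]-P[i-1])),4) for i in range(4)])
a=P[1]-P[0]; print('yaw AB',np.arctan2(a[0],-a[1])*-1, 'yaw BC',np.arctan2(*(P[2]-P[1])[::-1]),'centre A-C',(P[0]+P[2])/2)
im=d['frame'].astype(int); m=((im[:,:,0]-im[:,:,2])>25).astype(np.uint8); m[:,:280]=0;m[:,360:]=0;m[200:]=0;m[:120]=0
c=max(cv2.findContours(m,0,1)[0],key=cv2.contourArea); print(cv2.approxPolyDP(c,1.5,True)[:,0].tolist())
print('tongue',[plane(d,*W(*q),.1)[:2] for q in[(320,228),(390,240)]])
# top-camera check of grip top
T2=lambda x,y:(205+(x-399.5)/5,205+(y-374.5)/5-.5)
print('top',[np.round(plane(t,*T2(*q),.162)[:2],4) for q in[(519,412),(510,432),(566,456)]])
for th in(-.31,-.25):
  for g in((.523,.2),):
    R2=np.array([[np.cos(th),-np.sin(th)],[np.sin(th),np.cos(th)]])
    print(th,[np.round((proj(d,[*(R2@v+g),z])-[200,60])*3,0) for v,z in[((-.007,.012),.162),((-.007,-.012),.162),((.007,-.012),.162),((.007,.012),.162),((.007,.012),.114),((.007,-.012),.114),((-.058,0),.036)]])
E
```

```text
[[0.5214 0.2146]
 [0.5147 0.1938]
 [0.5272 0.1891]
 [0.5333 0.2097]] [0.0128, 0.0219, 0.0133, 0.0215]
yaw AB 0.3101180571129511 yaw BC -0.35570601507361777 centre A-C [0.52432015 0.20186471]
[[303, 145], [299, 155], [298, 168], [327, 174], [331, 160], [329, 149]]
tongue [array([0.53828229, 0.20869424]), array([0.53180935, 0.18804949])]
top [array([0.5333, 0.2091]), array([0.5233, 0.213 ]), array([0.5115, 0.1846])]
-0.31 [array([297., 331.]), array([392., 347.]), array([403., 292.]), array([306., 276.]), array([317., 250.]), array([398., 264.]), array([333., 393.])]
-0.25 [array([298., 334.]), array([394., 345.]), array([401., 289.]), array([304., 278.]), array([315., 252.]), array([397., 261.]), array([341., 395.])]
```

{"method": "jog_arm", "body": {"motion": [{"delta_pos": [0.0293,-0.009,0.03],"roll": 10.4,"claw": 0.2},{"delta_pos": [0.0293,-0.009,0.03],"roll": 10.4,"claw": 0.2},{"delta_pos": [0.0293,-0.009,0.03],"roll": 10.4,"claw": 0.2},{"delta_pos": [0.0293,-0.009,0.03],"roll": 10.4,"claw": 0.2},{"delta_pos": [0.0293,-0.009,0.06],"roll": 10.4,"claw": 0.2},{"delta_pos": [0.0293,-0.009,0.06],"roll": 10.4,"claw": 0.2}]}}

```text
time: 2.75
position: [0.5226, 0.2017, 0.1959]
tcp_rot: [3.14, 0.003, -0.318]
force: [-0.6, -0.4, -1.1]
opening: 0.8
finger_force: 0.0
```

```bash
python3 - <<'E'
from workcell import r
from h import *
d=grab(r,'wrist','w3'); o=r.observe(); print(o['time'],o['position'],o['tcp_rot'],o['opening'],abs(o['qd']).max())
f=d['frame'][130:330,200:440,::-1]; cv2.imwrite('pics/w3c.png',cv2.resize(f,(720,600),interpolation=cv2.INTER_CUBIC))
E
```

```text
2.8 [0.52281721 0.20193122 0.19747762] [ 3.14005083e+00  2.80510243e-03 -3.18549682e-01] 0.7976293574258061 0.04645172126057358
```

View pics/w3c.png

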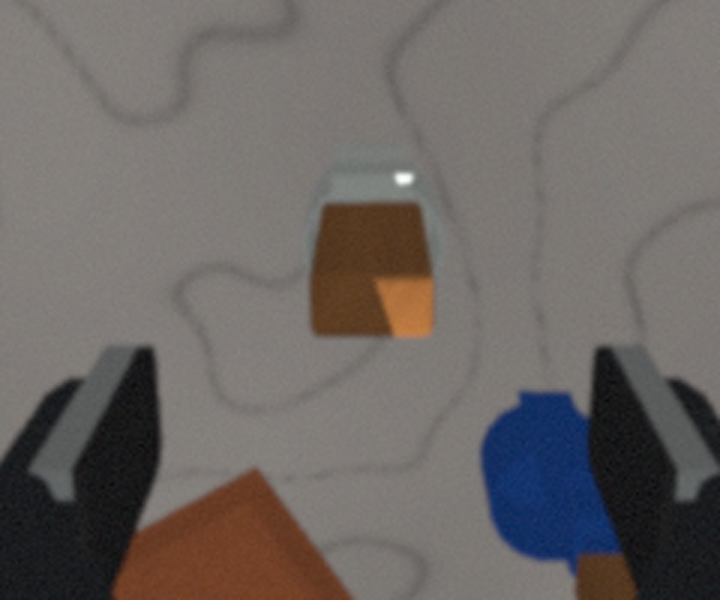

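The wrist view shows the grip square to the jaws and centred between them: grip column 373, jaw centre 374. The blue scoop's grip is at (605,575), so I'll check the finger clearance.

```bash
python3 - <<'E'
from h import *
d=load('w3'); W=lambda x,y:(200+(x+.5)/3-.5,130+(y+.5)/3-.5)
g=np.array([.5228,.2019]);th=-.318;tx=np.array([np.cos(th),np.sin(th)]);ty=np.array([np.sin(th),-np.cos(th)])
for n,q,z in[('grip',(313,333),.162),('grip',(432,338),.162),('grip',(433,277),.162),('grip',(314,275),.162),('blue',(578,555),.162),('blue',(632,555),.162)]:
    p=plane(d,*W(*q),z)[:2]; print(n,p.round(4),'tool',round((p-g)@tx*1000,1),round((p-g)@ty*1000,1))
E
```

```text
grip [0.5219 0.2145] tool -4.9 -11.7
grip [0.5136 0.1929] tool -5.9 11.4
grip [0.5257 0.1889] tool 6.8 11.4
grip [0.5332 0.2104] tool 7.2 -11.3
blue [0.4563 0.1785] tool -55.9 43.0
blue [0.4527 0.1677] tool -55.9 54.4
```

{"method": "jog_arm", "body": {"motion": [{"delta_pos": [0.001,0,0.03],"roll": 0,"claw": 0.2},{"delta_pos": [0.001,0,0.055],"roll": 0,"claw": 0.2},{"delta_pos": [0.001,0,0.066],"roll": 0,"claw": 0.2},{"delta_pos": [0.001,0,0.066],"roll": 0,"claw": 0.2},{"delta_pos": [0.001,0,0.066],"roll": 0,"claw": 0.5},{"delta_pos": [0.001,0,0.066],"roll": 0,"claw": 0.62},{"delta_pos": [0.001,0,0.066],"roll": 0,"claw": 0.7},{"delta_pos": [0.001,0,0.066],"roll": 0,"claw": 0.8},{"delta_pos": [0.001,0,0.066],"roll": 0,"claw": 1},{"delta_pos": [0.001,0,0.066],"roll": 0,"claw": 1},{"delta_pos": [0.001,0,0.066],"roll": 0,"claw": 1},{"delta_pos": [0.001,0,0.066],"roll": 0,"claw": 1}]}}

```text
time: 3.8
position: [0.5268, 0.2027, 0.1341]
tcp_rot: [-3.14, -0.003, -0.319]
force: [-0.6, -0.8, 6.5]
opening: 0.272
finger_force: 59.7
```

{"method": "jog_arm", "body": {"motion": [{"delta_pos": [0,0,-0.01],"roll": 0,"claw": 1},{"delta_pos": [0,0,-0.03],"roll": 0,"claw": 1},{"delta_pos": [0,0,-0.06],"roll": 0,"claw": 1},{"delta_pos": [0,0,-0.09],"roll": 0,"claw": 1},{"delta_pos": [0,0,-0.12],"roll": 0,"claw": 1},{"delta_pos": [0,0,-0.145],"roll": 0,"claw": 1},{"delta_pos": [0,0,-0.16],"roll": 0,"claw": 1},{"delta_pos": [0,0,-0.165],"roll": 0,"claw": 1},{"delta_pos": [0,0,-0.165],"roll": 0,"claw": 1},{"delta_pos": [0,0,-0.165],"roll": 0,"claw": 1},{"delta_pos": [0,0,-0.165],"roll": 0,"claw": 1}]}}

```text
time: 4.72
position: [0.5244, 0.2025, 0.2954]
tcp_rot: [3.14, 0.003, -0.319]
force: [-0.0, 0.3, -1.0]
opening: 0.275
finger_force: 59.0
```

```bash
python3 - <<'E'
from workcell import r
from h import *
d=grab(r,'wrist','w4'); o=r.observe(); print(o['time'],o['position'],o['tcp_rot'],o['opening'],o['force'],abs(o['qd']).max())
f=d['frame'][160:360,200:440,::-1]; cv2.imwrite('pics/w4c.png',cv2.resize(f,(720,600),interpolation=cv2.INTER_CUBIC))
E
```

```text
4.7667 [0.5244576  0.20250161 0.29529981] [ 3.14006283e+00  3.01833894e-03 -3.18865365e-01] 0.27183205371590574 [ 1.1822833  -0.0469033  -1.27459413] 0.0031249137391138335
```

View pics/w4c.png

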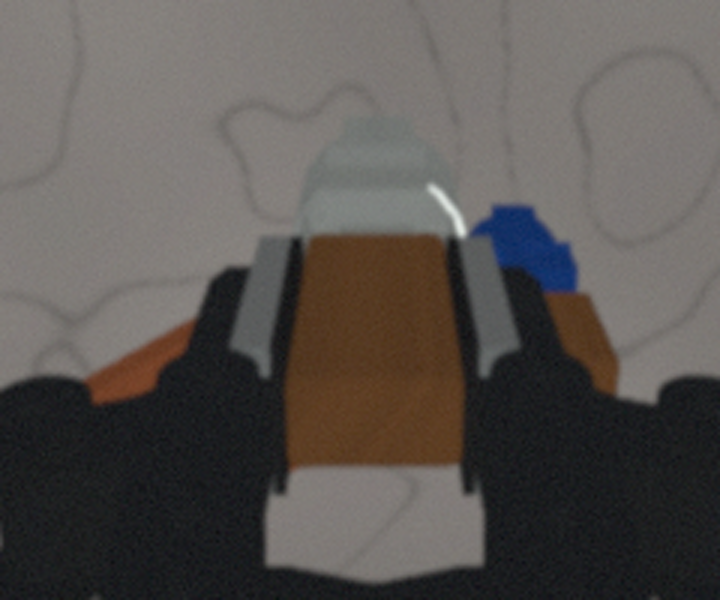

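The wrist view shows the scoop held straight. The grip's front face has its bottom edge at row 237 and its top edge at row 372, and the back top edge is at row 465. I'll solve for the scoop's offset in the tool from those six corners.

```bash
python3 - <<'E'
from h import *
from scipy.optimize import least_squares
d=load('w4'); W=lambda x,y:np.array((200+(x+.5)/3-.5,160+(y+.5)/3-.5))
tcp=np.array([.5244576,.20250161,.2953]); th=-.319
obs=[W(*q) for q in[(287,373),(465,373),(288,465),(463,465),(307,237),(442,237)]]
B=np.array([[7,12,24],[7,-12,24],[-7,12,24],[-7,-12,24],[7,12,-24],[7,-12,-24]])/1000
def pts(p): return (R.from_euler('ZYX',[th+p[3],p[4],0]).apply(B)+R.from_euler('z',th).apply(p[:3])+tcp)
f=lambda p:np.ravel([proj(d,x)-o for x,o in zip(pts(p),obs)])
s=least_squares(f,[0,0,0,0,0]); print('grip offset (x fwd,y left,z up) mm',s.x[:3]*1000,'yaw,pitch',s.x[3:],'res px',np.round(s.fun,1))
s=least_squares(lambda p:f([*p,0,0]),[0,0,0]); print('fixed angle',s.x*1000,np.round(s.fun,1))
E
```

```text
grip offset (x fwd,y left,z up) mm [-4.6136988  -0.0449507   0.64004601] yaw,pitch [0.00039559 0.04704741] res px [-0.5  0.   0.2  0.  -0.  -0.  -0.  -0.   0.8 -0.  -0.3  0. ]
fixed angle [-6.05832616 -0.05084903 -2.59612409] [ 0.4  1.5 -0.6  1.6  0.9 -0.3 -0.9 -0.3  1.1 -1.7 -0.7 -1.7]
```

{"method": "jog_arm", "body": {"motion": [{"delta_pos": [0.007,0.015,0],"roll": -1,"claw": 1},{"delta_pos": [0.02,0.043,0],"roll": -2.5,"claw": 1},{"delta_pos": [0.036,0.078,0],"roll": -4,"claw": 1},{"delta_pos": [0.053,0.114,0],"roll": -6,"claw": 1},{"delta_pos": [0.07,0.15,0],"roll": -8,"claw": 1},{"delta_pos": [0.087,0.186,0],"roll": -10,"claw": 1},{"delta_pos": [0.104,0.222,0],"roll": -12,"claw": 1},{"delta_pos": [0.12,0.257,0],"roll": -14,"claw": 1},{"delta_pos": [0.134,0.286,0],"roll": -15,"claw": 1},{"delta_pos": [0.142,0.304,0],"roll": -15.5,"claw": 1},{"delta_pos": [0.145,0.311,0],"roll": -15.5,"claw": 1},{"delta_pos": [0.145,0.311,0],"roll": -15.5,"claw": 1}]}}

```text
time: 5.77
position: [0.565, -0.1397, 0.2957]
tcp_rot: [-3.141, 0.002, -0.051]
force: [0.2, 0.6, -0.9]
opening: 0.27
finger_force: 59.1
```

{"method": "jog_arm", "body": {"motion": [{"delta_pos": [0,0,0.02],"roll": 0,"claw": 1},{"delta_pos": [0,0,0.05],"roll": 0,"claw": 1},{"delta_pos": [0,0,0.07],"roll": 0,"claw": 1},{"delta_pos": [0,0,0.08],"roll": 0,"claw": 1},{"delta_pos": [0,0,0.08],"roll": 0,"claw": 1},{"delta_pos": [0,0,0.08],"roll": 0,"claw": 1}]}}

```text
time: 6.27
position: [0.5655, -0.137, 0.2172]
tcp_rot: [-3.141, 0.001, -0.047]
force: [0.4, 0.9, -0.2]
opening: 0.273
finger_force: 60.4
```

```bash
python3 - <<'E'
from workcell import r
from h import *
d=grab(r,'wrist','w5'); s=grab(r,'scene','s5'); o=r.observe(); print(o['time'],o['position'],o['tcp_rot'],o['opening'],o['force'],abs(o['qd']).max())
f=cv2.resize(d['frame'][130:290,200:440,::-1],(720,480)[:2],interpolation=cv2.INTER_CUBIC)[:,:400+100]
g=cv2.resize(s['frame'][130:230,250:325,::-1],(300,400),interpolation=cv2.INTER_CUBIC)
c=np.zeros((480,800,3),np.uint8); c[:,:500]=f; c[:400,500:]=g; cv2.imwrite('pics/c5.png',c)
E
```

```text
6.3667 [ 0.56653972 -0.1379503   0.21894778] [ 3.14074791e+00 -2.42771735e-03 -4.77195048e-02] 0.2685224214435865 [ 0.66758617 -0.35566072 -1.5423964 ] 0.006916531080393145
```

View pics/c5.png

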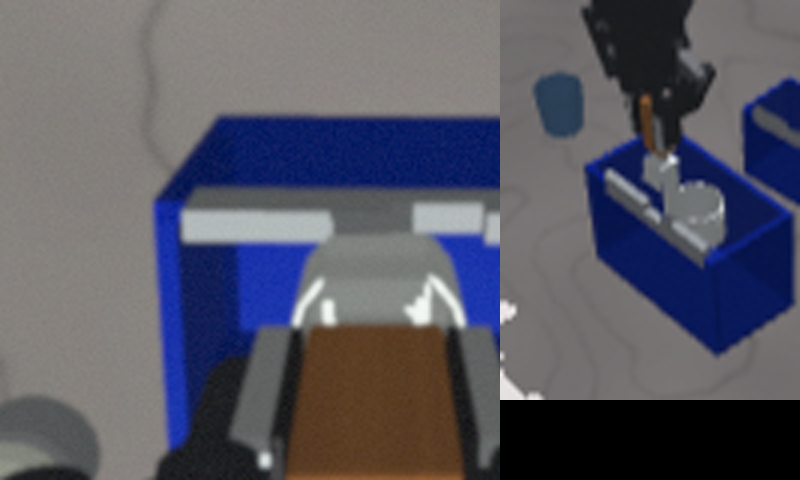

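```bash
python3 - <<'E'
from h import *
d=load('w5');s=load('s5');w1=load('w1');s0=load('scene0');t0=load('top0')
th=-.049; c=np.array([.562,-.153]); M=np.array([[np.cos(th),-np.sin(th)],[np.sin(th),np.cos(th)]])
for n,x,y,z in[('end+ near',-4,65,123),('end+ far',4,65,123),('notch+ near',-4,12,123),('notch+ far',4,12,123),('floor+ near',-4,12,115),('notch- near',-4,-12,123),('notch- far',4,-12,123),('floor- near',-4,-12,115)]:
    p=[*(M@np.array([x,y])/1000+c),z/1000]
    print(n,'w5crop',((proj(d,p)-[200,130])*3).round(),'s5crop',((proj(s,p)-[250,130])*4+[500,0]).round(), 'w1',proj(w1,p).round(1),'s0crop',((proj(s0,p)-[260,145])*5).round())
im=d['frame']; 
for row in(200,205,208): print(row,[(x,int(im[row,x].mean())) for x in range(255,400,3)])
g=cv2.resize(d['frame'][180:220,250:390,::-1],(770,220),interpolation=cv2.INTER_CUBIC)
h=cv2.resize(s['frame'][160:200,265:315,::-1],(400,320),interpolation=cv2.INTER_CUBIC)
k=cv2.resize(w1['frame'][80:120,200:270,::-1]*0+0,(1,1))
q=np.zeros((560,800,3),np.uint8); q[:220,:770]=g; q[230:550,:400]=h; q[230:330,400:800]=cv2.resize(w1['frame'][86:106,260:340,::-1],(400,100)); q[340:540,400:800]=cv2.resize(t0['frame'][192:222,350:410,::-1],(400,200)); cv2.imwrite('pics/c6.png',q)
E
```

```text
end+ near w5crop [183. 239.] s5crop [709. 243.] w1 [213.8 100.5] s0crop [211. 229.]
end+ far w5crop [181. 209.] s5crop [701. 248.] w1 [212.8  90.2] s0crop [202. 235.]
notch+ near w5crop [390. 240.] s5crop [667. 212.] w1 [278.6 100.5] s0crop [159. 189.]
notch+ far w5crop [391. 210.] s5crop [660. 216.] w1 [278.2  90.2] s0crop [150. 195.]
floor+ near w5crop [390. 229.] s5crop [668. 219.] w1 [279.9 100.5] s0crop [160. 198.]
notch- near w5crop [484. 240.] s5crop [649. 198.] w1 [308.  100.5] s0crop [137. 172.]
notch- far w5crop [485. 210.] s5crop [642. 202.] w1 [307.8  90.2] s0crop [127. 178.]
floor- near w5crop [481. 230.] s5crop [650. 205.] w1 [308.4 100.5] s0crop [137. 181.]
200 [(255, 71), (258, 71), (261, 139), (264, 148), (267, 148), (270, 147), (273, 148), (276, 148), (279, 149), (282, 144), (285, 147), (288, 141), (291, 135), (294, 136), (297, 137), (300, 136), (303, 137), (306, 136), (309, 125), (312, 92), (315, 91), (318, 92), (321, 91), (324, 92), (327, 93), (330, 95), (333, 98), (336, 103), (339, 184), (342, 182), (345, 183), (348, 182), (351, 182), (354, 183), (357, 183), (360
[... 638 characters left out ...]
, (375, 182), (378, 182), (381, 184), (384, 183), (387, 180), (390, 182), (393, 182), (396, 181), (399, 184)]
208 [(255, 79), (258, 69), (261, 160), (264, 184), (267, 183), (270, 182), (273, 183), (276, 183), (279, 179), (282, 184), (285, 184), (288, 184), (291, 182), (294, 182), (297, 182), (300, 182), (303, 183), (306, 181), (309, 164), (312, 115), (315, 115), (318, 114), (321, 117), (324, 118), (327, 116), (330, 120), (333, 123), (336, 124), (339, 135), (342, 130), (345, 119), (348, 118), (351, 119), (354, 119), (357, 118), (360, 110), (363, 185), (366, 184), (369, 186), (372, 185), (375, 185), (378, 182), (381, 181), (384, 183), (387, 184), (390, 183), (393, 182), (396, 183), (399, 184)]
```

View pics/c6.png

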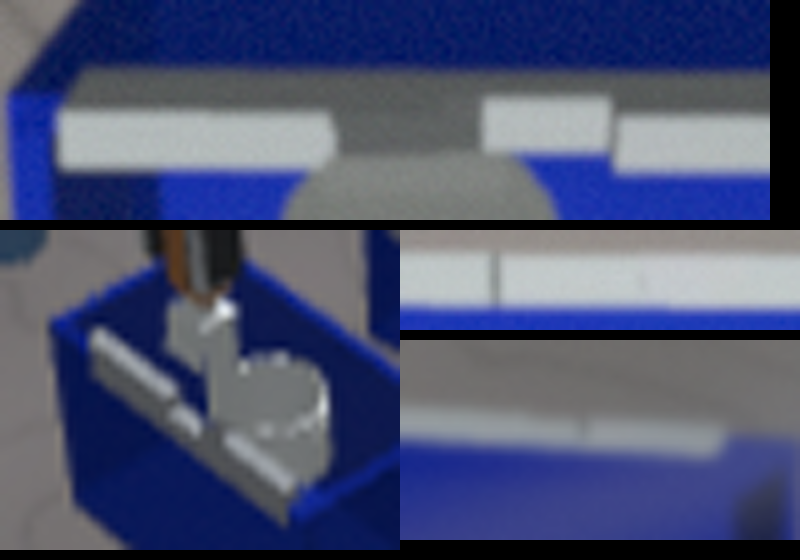

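The close crop shows the notch's −y edge at w5-crop 485, exactly where my notch estimate (0.562, −0.153) projects, so the notch is confirmed. A gripper shadow darkens 332–413. Next I'll project the scoop's known points to settle its offset in the hand.

```bash
python3 - <<'E'
from h import *
for tag,tcp,th,o in(('w4',[.52446,.2025,.2953],-.319,(160,'w')),('s5',[.56654,-.13795,.21895],-.048,(0,'s'))):
  d=load(tag)
  for off,pit in(((-4.6,0,.6),.047),((-4.6,0,.6),0),((-1,0,4),0),((-2,0,2),.03)):
    Q=lambda x,y,z: np.array(tcp)+R.from_euler('z',th).apply(np.array(off)/1000)+R.from_euler('ZY',[th,pit]).apply(np.array([x,y,z])/1000)
    out=[]
    for n,p in(('crownfront',(10,10,-35)),('crownfront-',(10,-10,-35)),('tongue',(10,10,-49)),('tongue-',(10,-10,-49)),('tip',(13,0,-54)),('cupfront bot',(-10,0,-138)),('cup L',(-34,24,-102)),('cup R',(-34,-24,-102)),('griptop+',(7,12,24)),('gripbot-',(7,-12,-24)),('gripbot+',(7,12,-24))):
        q=proj(d,Q(*p)); out.append((n,((q-[200,160])*3).round().tolist() if tag=='w4' else ((q-[265,160])*8+[0,230]).round().tolist()))
    print(tag,off,pit,out)
d=load('w4')['frame'][190:245,290:360,::-1]; s=load('s5')['frame'][148:204,265:315,::-1]
d=cv2.resize(cv2.convertScaleAbs(d,alpha=1.6,beta=-80),(420,330),interpolation=cv2.INTER_CUBIC); s=cv2.resize(s,(375,420),interpolation=cv2.INTER_CUBIC)
q=np.zeros((420,800,3),np.uint8); q[:330,:420]=d; q[:,425:]=s; cv2.imwrite('pics/c7.png',q)
E
```

```text
w4 (-4.6, 0, 0.6) 0.047 [('crownfront', [322.0, 200.0]), ('crownfront-', [426.0, 200.0]), ('tongue', [326.0, 177.0]), ('tongue-', [422.0, 177.0]), ('tip', [374.0, 156.0]), ('cupfront bot', [374.0, 146.0]), ('cup L', [285.0, 268.0]), ('cup R', [462.0, 268.0]), ('griptop+', [284.0, 372.0]), ('gripbot-', [440.0, 236.0]), ('gripbot+', [308.0, 236.0])]
w4 (-4.6, 0, 0.6) 0 [('crownfront', [322.0, 192.0]), ('crownfront-', [426.0, 193.0]), ('tongue', [325.0, 167.0]), ('tongue-', [422.0, 167.0]), ('tip', [374.0, 145.0]), ('cupfront bot', [374.0, 125.0]), ('cup L', [285.0, 250.0]), ('cup R', [462.0, 250.0]), ('griptop+', [284.0, 381.0]), ('gripbot-', [440.0, 231.0]), ('gripbot+', [308.0, 231.0])]
w4 (-1, 0, 4) 0 [('crownfront', [321.0, 181.0]), ('crownfront-', [427.0, 182.0]), ('tongue', [324.0, 156.0]), ('tongue-', [424.0, 156.0]), ('tip', [374.0, 134.0]), ('cupfront bot', [374.0, 117.0]), ('cup L', [284.0, 243.0]), ('cup R', [463.0, 243.0]), ('griptop+', [281.0, 371.0]), ('gripbot-', [442.0, 220.0]), ('gripbot+', [306.0, 220.0])]
w4 (-2, 0, 2) 0.03 [('crownfront', [321.0, 187.0]), ('crownfro
[... 965 characters left out ...]
7.0, 309.0])]
s5 (-1, 0, 4) 0 [('crownfront', [193.0, 328.0]), ('crownfront-', [161.0, 305.0]), ('tongue', [195.0, 355.0]), ('tongue-', [164.0, 331.0]), ('tip', [175.0, 356.0]), ('cupfront bot', [231.0, 479.0]), ('cup L', [307.0, 418.0]), ('cup R', [233.0, 363.0]), ('griptop+', [191.0, 210.0]), ('gripbot-', [161.0, 278.0]), ('gripbot+', [200.0, 306.0])]
s5 (-2, 0, 2) 0.03 [('crownfront', [197.0, 330.0]), ('crownfront-', [165.0, 307.0]), ('tongue', [200.0, 356.0]), ('tongue-', [169.0, 333.0]), ('tip', [180.0, 357.0]), ('cupfront bot', [241.0, 476.0]), ('cup L', [314.0, 415.0]), ('cup R', [240.0, 361.0]), ('griptop+', [192.0, 215.0]), ('gripbot-', [165.0, 280.0]), ('gripbot+', [203.0, 308.0])]
```

View pics/c7.png

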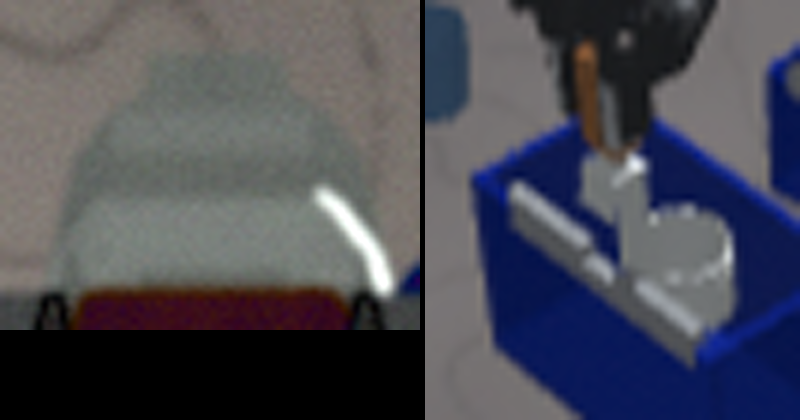

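The crops agree. In the wrist view the crown's front edge is at row 185, the tongue's end at 165 and its tip at 141. In the scene view the crown's left corner is at about (286,169). That puts the lip about 3 mm behind the TCP in x and 35.5 mm below it, so it is over the rail within about 1 mm. I'll lower it to just above contact.

{"method": "jog_arm", "body": {"motion": [{"delta_pos": [0,0,0.008],"roll": 0,"claw": 1},{"delta_pos": [0,0,0.018],"roll": 0,"claw": 1},{"delta_pos": [0,0,0.028],"roll": 0,"claw": 1},{"delta_pos": [0,0,0.036],"roll": 0,"claw": 1},{"delta_pos": [0,0,0.041],"roll": 0,"claw": 1},{"delta_pos": [0,0,0.045],"roll": 0,"claw": 1},{"delta_pos": [0,0,0.048],"roll": 0,"claw": 1},{"delta_pos": [0,0,0.05],"roll": 0,"claw": 1},{"delta_pos": [0,0,0.05],"roll": 0,"claw": 1},{"delta_pos": [0,0,0.05],"roll": 0,"claw": 1}]}}

```text
time: 7.2
position: [0.5658, -0.1382, 0.1675]
tcp_rot: [3.141, -0.0, -0.048]
force: [0.4, -0.0, -1.6]
opening: 0.275
finger_force: 60.4
```

```bash
python3 - <<'E'
from workcell import r
from h import *
s=grab(r,'scene','s8'); w=grab(r,'wrist','w8'); o=r.observe(); print(o['time'],o['position'],o['tcp_rot'],o['opening'],o['force'],abs(o['qd']).max())
q=np.zeros((420,800,3),np.uint8); q[:,:375]=cv2.resize(s['frame'][148:204,265:315,::-1],(375,420),interpolation=cv2.INTER_CUBIC)
q[:360,380:]=cv2.resize(w['frame'][170:290,250:390,::-1],(420,360),interpolation=cv2.INTER_CUBIC); cv2.imwrite('pics/c8.png',q)
E
```

```text
7.3 [ 0.56584496 -0.13826873  0.16766025] [ 3.14131080e+00 -7.16165850e-04 -4.83559893e-02] 0.27001525435040147 [-0.71427577 -0.03921364 -1.48008524] 0.0024728435614955664
```

View pics/c8.png

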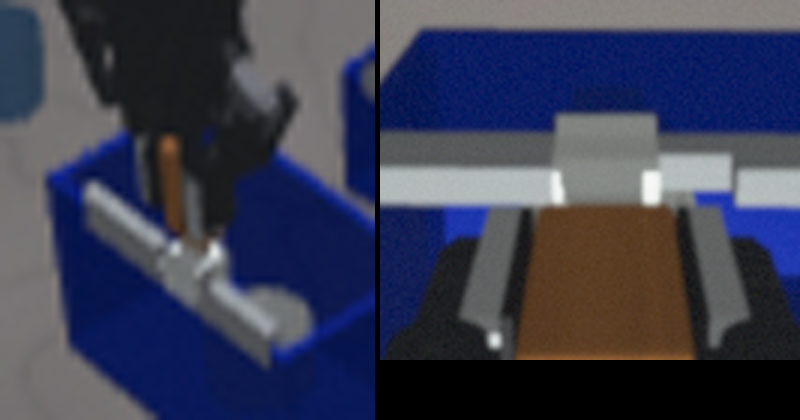

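The tongue is now in front of the rail and the crown spans it, straddling the rail just on the +y side of the notch (notch −y edge at crop 735). There is no side force. Lowering gently to contact.

{"method": "jog_arm", "body": {"motion": [{"delta_pos": [0,0,0.002],"roll": 0,"claw": 1},{"delta_pos": [0,0,0.004],"roll": 0,"claw": 1},{"delta_pos": [0,0,0.005],"roll": 0,"claw": 1},{"delta_pos": [0,0,0.006],"roll": 0,"claw": 1},{"delta_pos": [0,0,0.0065],"roll": 0,"claw": 1},{"delta_pos": [0,0,0.007],"roll": 0,"claw": 1},{"delta_pos": [0,0,0.007],"roll": 0,"claw": 1},{"delta_pos": [0,0,0.007],"roll": 0,"claw": 1}]}}

```text
time: 7.97
position: [0.5656, -0.1381, 0.1602]
tcp_rot: [-3.142, 0.0, -0.048]
force: [-0.3, -0.8, -0.2]
opening: 0.274
finger_force: 60.4
```

{"method": "jog_arm", "body": {"motion": [{"delta_pos": [0,0,0.0005],"roll": 0,"claw": 1},{"delta_pos": [0,0,0.001],"roll": 0,"claw": 1},{"delta_pos": [0,0,0.001],"roll": 0,"claw": 1},{"delta_pos": [0,0,0.001],"roll": 0,"claw": 1}]}}

```text
time: 8.3
position: [0.5655, -0.1381, 0.1592]
tcp_rot: [-3.142, 0.0, -0.048]
force: [-0.1, 0.0, -1.2]
opening: 0.271
finger_force: 60.4
```

```bash
python3 -c "
from workcell import r
o=r.observe();print(o['position'],o['force'],o['torque'])"
```

```text
[ 0.56552438 -0.13812131  0.15919089] [-0.11074224  0.02051564 -1.22016796] [ 0.01174251 -0.0058155   0.03417945]
```

{"method": "jog_arm", "body": {"motion": [{"delta_pos": [0,0,0.0005],"roll": 0,"claw": 1},{"delta_pos": [0,0,0.001],"roll": 0,"claw": 1},{"delta_pos": [0,0,0.001],"roll": 0,"claw": 1},{"delta_pos": [0,0,0.001],"roll": 0,"claw": 1}]}}

```text
time: 8.63
position: [0.5655, -0.1381, 0.1582]
tcp_rot: [-3.142, 0.0, -0.048]
force: [-0.3, 0.2, -0.9]
opening: 0.274
finger_force: 60.4
```

{"method": "jog_arm", "body": {"motion": [{"delta_pos": [0,0,0.0005],"roll": 0,"claw": 1},{"delta_pos": [0,0,0.001],"roll": 0,"claw": 1},{"delta_pos": [0,0,0.001],"roll": 0,"claw": 1}]}}

```text
time: 8.88
position: [0.5656, -0.1381, 0.1572]
tcp_rot: [-3.142, -0.0, -0.048]
force: [-0.2, 0.4, -1.3]
opening: 0.273
finger_force: 60.5
```

{"method": "jog_arm", "body": {"motion": [{"delta_pos": [0,0,0.0005],"roll": 0,"claw": 1},{"delta_pos": [0,0,0.001],"roll": 0,"claw": 1},{"delta_pos": [0,0,0.001],"roll": 0,"claw": 1}]}}

```text
time: 9.13
position: [0.5657, -0.1381, 0.1571]
tcp_rot: [3.141, -0.0, -0.048]
force: [-1.7, 0.8, 3.7]
opening: 0.272
finger_force: 61.5
```

{"method": "jog_arm", "body": {"motion": [{"delta_pos": [0,0,0.0005],"roll": 0,"claw": 1},{"delta_pos": [0,0,0.001],"roll": 0,"claw": 1},{"delta_pos": [0,0,0.001],"roll": 0,"claw": 1}]}}

```text
time: 9.38
position: [0.5658, -0.1382, 0.157]
tcp_rot: [3.141, -0.001, -0.048]
force: [-4.4, 1.7, 9.5]
opening: 0.269
finger_force: 62.2
```

Contact at TCP z ≈ 0.157 m, as expected. I'll ease off and slide along the rail towards the notch with light pressure.

{"method": "jog_arm", "body": {"motion": [{"delta_pos": [0,0,-0.001],"roll": 0,"claw": 1},{"delta_pos": [0,0.001,-0.001],"roll": 0,"claw": 1},{"delta_pos": [0,0.002,-0.001],"roll": 0,"claw": 1},{"delta_pos": [0,0.003,-0.001],"roll": 0,"claw": 1},{"delta_pos": [0,0.004,-0.001],"roll": 0,"claw": 1},{"delta_pos": [0,0.005,-0.001],"roll": 0,"claw": 1},{"delta_pos": [0,0.006,-0.001],"roll": 0,"claw": 1}]}}

```text
time: 9.97
position: [0.5661, -0.1437, 0.157]
tcp_rot: [-3.141, -0.002, -0.048]
force: [-0.4, 3.1, 5.5]
opening: 0.274
finger_force: 61.4
```

{"method": "jog_arm", "body": {"motion": [{"delta_pos": [0,0.001,0],"roll": 0,"claw": 1},{"delta_pos": [0,0.002,0],"roll": 0,"claw": 1},{"delta_pos": [0,0.003,0],"roll": 0,"claw": 1},{"delta_pos": [0,0.004,0],"roll": 0,"claw": 1},{"delta_pos": [0,0.005,0],"roll": 0,"claw": 1},{"delta_pos": [0,0.006,0],"roll": 0,"claw": 1}]}}

```text
time: 10.47
position: [0.5656, -0.1499, 0.1568]
tcp_rot: [-3.141, -0.001, -0.048]
force: [0.2, 2.7, 4.6]
opening: 0.271
finger_force: 61.3
```

Another 1 mm at a time, while watching for the drop in z.

{"method": "jog_arm", "body": {"motion": [{"delta_pos": [0,0.0005,0],"roll": 0,"claw": 1},{"delta_pos": [0,0.001,0],"roll": 0,"claw": 1},{"delta_pos": [0,0.0015,0],"roll": 0,"claw": 1},{"delta_pos": [0,0.0015,0],"roll": 0,"claw": 1}]}}

```text
time: 10.8
position: [0.5643, -0.1518, 0.1554]
tcp_rot: [-3.142, 0.002, -0.049]
force: [0.8, -0.4, -1.8]
opening: 0.267
finger_force: 60.4
```

{"method": "jog_arm", "body": {"motion": [{"delta_pos": [0,0.0005,0],"roll": 0,"claw": 1},{"delta_pos": [0,0.001,0],"roll": 0,"claw": 1},{"delta_pos": [0,0.001,0],"roll": 0,"claw": 1}]}}

```text
time: 11.05
position: [0.5647, -0.1528, 0.156]
tcp_rot: [3.142, 0.0, -0.048]
force: [0.2, -0.1, -1.2]
opening: 0.275
finger_force: 60.4
```

{"method": "jog_arm", "body": {"motion": [{"delta_pos": [0,0.0005,0],"roll": 0,"claw": 1},{"delta_pos": [0,0.001,0],"roll": 0,"claw": 1},{"delta_pos": [0,0.001,0],"roll": 0,"claw": 1}]}}

```text
time: 11.3
position: [0.5648, -0.1537, 0.1563]
tcp_rot: [3.141, -0.0, -0.048]
force: [-0.4, -0.4, -1.0]
opening: 0.273
finger_force: 60.4
```

Contact was lost at y ≈ −0.152 m, so the lip is over the notch and now centred. Lowering into it.

{"method": "jog_arm", "body": {"motion": [{"delta_pos": [0,0,0.0005],"roll": 0,"claw": 1},{"delta_pos": [0,0,0.001],"roll": 0,"claw": 1},{"delta_pos": [0,0,0.0015],"roll": 0,"claw": 1},{"delta_pos": [0,0,0.002],"roll": 0,"claw": 1},{"delta_pos": [0,0,0.002],"roll": 0,"claw": 1}]}}

```text
time: 11.72
position: [0.5647, -0.1535, 0.154]
tcp_rot: [-3.141, 0.0, -0.048]
force: [-0.1, 0.9, -0.9]
opening: 0.272
finger_force: 60.4
```

{"method": "jog_arm", "body": {"motion": [{"delta_pos": [0,0,0.0005],"roll": 0,"claw": 1},{"delta_pos": [0,0,0.001],"roll": 0,"claw": 1},{"delta_pos": [0,0,0.0015],"roll": 0,"claw": 1},{"delta_pos": [0,0,0.0015],"roll": 0,"claw": 1}]}}

```text
time: 12.05
position: [0.5647, -0.1536, 0.1526]
tcp_rot: [-3.142, 0.0, -0.048]
force: [0.1, 0.5, -1.1]
opening: 0.268
finger_force: 60.4
```

{"method": "jog_arm", "body": {"motion": [{"delta_pos": [0,0,0.0005],"roll": 0,"claw": 1},{"delta_pos": [0,0,0.001],"roll": 0,"claw": 1},{"delta_pos": [0,0,0.0015],"roll": 0,"claw": 1},{"delta_pos": [0,0,0.002],"roll": 0,"claw": 1},{"delta_pos": [0,0,0.002],"roll": 0,"claw": 1}]}}

```text
time: 12.47
position: [0.5648, -0.1536, 0.1506]
tcp_rot: [-3.141, 0.0, -0.048]
force: [0.6, -0.4, -0.5]
opening: 0.273
finger_force: 60.4
```

{"method": "jog_arm", "body": {"motion": [{"delta_pos": [0,0,0.0005],"roll": 0,"claw": 1},{"delta_pos": [0,0,0.001],"roll": 0,"claw": 1},{"delta_pos": [0,0,0.0015],"roll": 0,"claw": 1},{"delta_pos": [0,0,0.0015],"roll": 0,"claw": 1}]}}

```text
time: 12.8
position: [0.5648, -0.1536, 0.1492]
tcp_rot: [-3.142, -0.0, -0.048]
force: [0.8, -0.5, -1.5]
opening: 0.275
finger_force: 60.5
```

{"method": "jog_arm", "body": {"motion": [{"delta_pos": [0,0,0.0005],"roll": 0,"claw": 1},{"delta_pos": [0,0,0.0008],"roll": 0,"claw": 1},{"delta_pos": [0,0,0.0008],"roll": 0,"claw": 1},{"delta_pos": [0,0,0.0008],"roll": 0,"claw": 1}]}}

```text
time: 13.13
position: [0.5649, -0.1537, 0.149]
tcp_rot: [3.141, -0.0, -0.048]
force: [-2.3, 1.2, 5.3]
opening: 0.272
finger_force: 61.3
```

The lip is seated: 8 mm below first contact, on the notch floor. I'll ease the pressure, hold, and open slowly.

{"method": "jog_arm", "body": {"motion": [{"delta_pos": [0,0,-0.0005],"roll": 0,"claw": 1},{"delta_pos": [0,0,-0.0005],"roll": 0,"claw": 1},{"delta_pos": [0,0,-0.0005],"roll": 0,"claw": 1},{"delta_pos": [0,0,-0.0005],"roll": 0,"claw": 0.7},{"delta_pos": [0,0,-0.0005],"roll": 0,"claw": 0.65},{"delta_pos": [0,0,-0.0005],"roll": 0,"claw": 0.6},{"delta_pos": [0,0,-0.0005],"roll": 0,"claw": 0.5},{"delta_pos": [0,0,-0.0005],"roll": 0,"claw": 0.4},{"delta_pos": [0,0,-0.0005],"roll": 0,"claw": 0.3},{"delta_pos": [0,0,-0.0005],"roll": 0,"claw": 0.3},{"delta_pos": [0,0,-0.0005],"roll": 0,"claw": 0.3}]}}

```text
time: 14.05
position: [0.5648, -0.1536, 0.1489]
tcp_rot: [3.142, 0.0, -0.048]
force: [-0.0, 0.3, -0.2]
opening: 0.703
finger_force: 0.0
```

{"method": "jog_arm", "body": {"motion": [{"delta_pos": [0,0,-0.008],"roll": 0,"claw": 0.3},{"delta_pos": [0,0,-0.02],"roll": 0,"claw": 0.3},{"delta_pos": [0,0,-0.04],"roll": 0,"claw": 0.3},{"delta_pos": [0,0,-0.06],"roll": 0,"claw": 0.3},{"delta_pos": [0,0,-0.08],"roll": 0,"claw": 0.3},{"delta_pos": [0,0,-0.1],"roll": 0,"claw": 0.3},{"delta_pos": [-0.03,0,-0.11],"roll": 0,"claw": 0.3},{"delta_pos": [-0.06,0,-0.11],"roll": 0,"claw": 0.3},{"delta_pos": [-0.07,0,-0.11],"roll": 0,"claw": 0.3},{"delta_pos": [-0.07,0,-0.11],"roll": 0,"claw": 0.3},{"delta_pos": [-0.07,0,-0.11],"roll": 0,"claw": 0.3}]}}

```text
time: 14.97
position: [0.4953, -0.1505, 0.2601]
tcp_rot: [3.141, -0.002, -0.049]
force: [0.3, -0.1, 0.3]
opening: 0.7
finger_force: 0.0
```

```bash
python3 - <<'E'
from workcell import r
from h import *
s=grab(r,'scene','s9'); w=grab(r,'wrist','w9'); o=r.observe(); print(o['time'],o['position'],o['opening'],o['force'],o['finger_force'])
q=np.zeros((420,800,3),np.uint8); q[:,:375]=cv2.resize(s['frame'][148:204,265:315,::-1],(375,420),interpolation=cv2.INTER_CUBIC)
q[:360,380:]=cv2.resize(w['frame'][60:180,250:390,::-1],(420,360),interpolation=cv2.INTER_CUBIC); cv2.imwrite('pics/c9.png',q)
E
```

```text
15.0667 [ 0.49576354 -0.15047319  0.25942436] 0.7026367734011985 [-0.24234265  1.28185199  0.84117529] 0.0
```

View pics/c9.png

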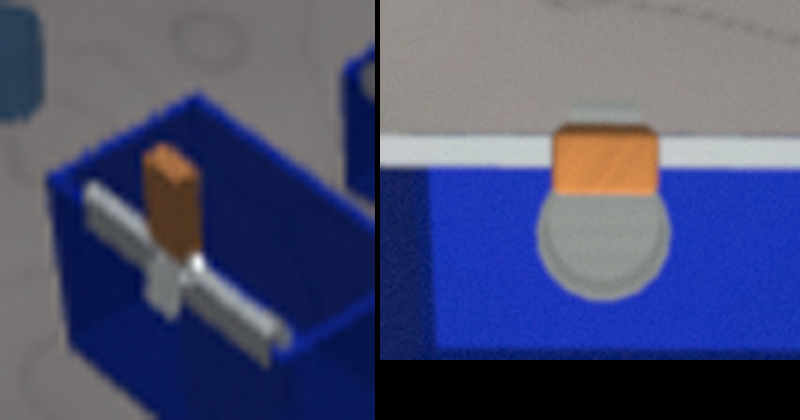

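The scoop hangs upright with its crown down in the notch, its tongue outside the rail and its cup inside the jar, and the gripper is clear. I'll do a quick tilt check, then hand in.

```bash
python3 - <<'E'
from workcell import r
from h import *
d=load('w9'); W=lambda x,y:(250+(x-380)/3,60+y/3)
P=np.array([plane(d,*W(*q),.177+0)[:2] for q in[(553,135),(657,135),(553,193),(657,193)]]); g=P.mean(0)
print('grip top',P.round(4).tolist(),g,'tilt x',(g[0]-.562)/.062)
print(r.hand_in())
E
```

```text
grip top [[0.5671, -0.1427], [0.566, -0.1656], [0.5546, -0.1419], [0.5535, -0.1652]] [ 0.56026891 -0.15387096] tilt x -0.02792088188800197
the job is handed in; nothing more can be done
None
```

The job is handed in: the tin scoop hangs in the cobalt jar with its lip down in the rail's notch, upright to about 0.03 rad and released. The strongest wrist force I read against the jar was about 11 N, and the whole run took about 15 s. The hand-in returned no verdict.

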